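# Seat the air filter in its cradle and snap its clamp shut

## Robot

A 6-joint arm with a two-finger parallel gripper is mounted at the origin on the work surface. World frame = base frame: x ahead of the robot, y to its left, z up, the work surface at z = 0. Lengths are in m, angles in degrees, forces in N, time in s.
With the tool pointing down it reaches from about 0.4 to 0.825 m from the base axis. Payload 7 kg.
Tool frame: the origin (TCP) lies on the centre line of the jaws, within the pads' length; the fingertips stand 19 mm ahead of it and the grasp point (between the pads) is the TCP; z points along the fingers, y is the line along which they close (so a half turn about z gives the same grasp; the last joint's range is limited). The gripper opens to 88 mm and grips with 3 to 60 N. Pads are 19 mm wide; open, the fingers measure 130 mm over their backs; the gripper's body (78 mm by 193 mm) begins 47 mm behind the grasp point.
Start: joints at [-48.982, 20.546, 0.682, 0, -70.136, -16.507], TCP at [0.28, -0.614, 0.246] pointing down, gripper open.
Joint ranges: [-176.03, 176.03], [-82.01, 121.73], [-58.28, 71.71], [-173.87, 95.51], [-174.79, -0.11], [-173.66, 173.66]. Speed limits (degrees/s): [136.94, 136.94, 172.46, 180, 180, 180].

## Interface

Orientations are given as [roll, pitch, yaw] about the fixed x, y, z axes, in that order (R = Rz(yaw) Ry(pitch) Rx(roll)).
In Python, from plant import ctrl gives the robot as it stands.
- The arm moves only by the tool move_arm, never from a script. Its argument "motion" is a list of rows, each a list of 3 entries, a list of its own where there are three numbers: the shift along the tool's x, y, z in mm, then the turn, a rotation vector about the tool's x, y, z in degrees, then the closure, from 0 (fully open) to 1 (shut). A call has 1 to 10 rows; each row is the pose to reach, as a shift and turn from the pose commanded when the call began, along the tool's axes at that moment; what a row does not reach only later rows make up. A row lasts 1/12 s, in which the tool goes at most 41.7 mm and 7.16 degrees, less where a joint would pass 70% of its speed; a pose out of reach is approached as far as the arm can. A call with a gripper value outside its range is refused whole. The fingers move at their own pace and stop on an object; the grip force is fixed at half the most. Time passes only in rows, so rows that repeat a pose let the fingers close. It gives the time, the measured TCP pose, the force, the opening and the grip force at its end, in the units of the state.
- ctrl.get_obs(): the state, without advancing time (a new reading comes with each control period).
- ctrl.snapshot(name): name is "scene" or "top"; returns a dict with "color" (400x640x3 uint8, blue, green, red), "camera_matrix" (3x3 intrinsics, pixels), "cam_to_world" (4x4, takes a point from camera to world coordinates). Camera axes: x right, y up, looking along -z (the intrinsics and any distortion apply to the point x, -y, -z); pixel columns grow to the right and rows downward; lengths in m; the calibration is good to about 2 mm. A picture is of the moment at which its call begins. There is no depth.
- ctrl.close_job(): hands the job in; it is judged then, once.
The state is a dict: "clock": time; "joint_pos": joint angles; "qvel": joint speeds; "tau": joint torques, N m; "tool_pos": TCP position; "orientation": TCP orientation; "force": force on the tool from outside, world axes, zero at the start; "moment": the same for the moment, N m; "opening": finger opening in m; "gripper_force": force on a finger pad.
Only numpy, scipy, OpenCV 4.12 (cv2) and the standard library are available. Lean on these libraries where they do the work, as an engineer would, in place of code of your own. Each camera call takes 0.05 s, during which the arm holds its last target. There are 200 camera calls.

## Task

One cradle of the stand holds the in-line air filter (the drum with a thin stub at each end), the other a plain piece of pipe. Push the filter along its cradle until it is fully home against the end stop, then swing down the sprung clamp over the filter and press its end gently, without forcing it, until the hook snaps under the catch pin and the clamp stays shut when you let go. Leave the pipe, its clamp and the other things on the bench as they are.

Things in the scene. Friction and masses are not known exactly. Their poses are not given: they have to be found in the camera images.
- stand: Fixed steel plate 190 x 330 x 10 mm (x -75 to 115, y -165 to 165 mm) with two grey V cradles along its x axis: a at y = +90, b at y = -90 mm. Origin on the table; x points away from the robot; yaw varies. Each plastic-lined trough runs x = -50 to 90 mm, 60 wide, 44 high; near end open, at the far end an upright stop plate (face at x = 90, top at 66 mm). A clamp crosses each cradle at x = 20 mm.
- home_a (a point): Where the centre of the thing in cradle a (stand's y = +90 mm) is when pushed fully home against the stop: on the cradle's centre line, 50 mm above the table. Axes as the stand's.
- home_b (a point): The same for cradle b (stand's y = -90 mm).
- filter: Loose in-line air filter, aluminium, 0.25 to 0.5 kg: drum 44 mm diameter, 110 mm long, with a stub 22 mm diameter, 20 mm long at each end; 150 mm overall. Origin at its centre, x along its axis (it can roll). Lies along one of the two cradles, 20 to 45 mm short of home, its near end sticking out of the open near end. Sliding takes 1 to 6 N, first touch may jolt more.
- pipe: Loose plain aluminium pipe, 44 mm diameter all along, 150 mm long, 0.35 kg. Origin at its centre, x along its axis. Lies in the other cradle, also short of home; to be left there.
- hinge_a (a point): Hinge axis of clamp a (parallel to the stand's x), 92 mm above the table on the stand's +y side of cradle a, 45 mm from the cradle's centre line; fork 42 mm wide, top at 102 mm. The catch post with its pin stands on the other side, 55 mm from the centre line. Axes as the stand's.
- hinge_b (a point): The same for clamp b and cradle b.
- thumb_a (a point): Centre of the upper face of the thumb plate (34 x 34 mm) near the free end of clamp a: 78 mm from the hinge axis along the bar, 8 mm above the bar's middle plane. z is the plate's outward normal, -y points from the hinge to the free end, x as the stand's x.
- thumb_b (a point): The same for clamp b.
- clamp_a (a joint): Angle (rad) of clamp a, a steel bar 22 mm wide, 8 thick, 103 long: 0 = level, reaching from its hinge across the cradle to the stand's -y; grows as the free end rises. A spring holds it up at 1.0 to 1.3; let go unlatched, it springs up, at least half-way. Latched it rests by itself between -0.1 and 0.1. A sprung rubber pad under it presses lightly on what lies in the cradle.
- clamp_b (a joint): The same for clamp b.
- hook_a: Sprung hook hanging 36 mm down from the free end of clamp a; origin at its pivot, 100 mm from the clamp's hinge. The catch pin (8 mm dia) pushes its slanted nose aside, then it snaps under. The catch height differs each time over a range of 16 mm, untold: feel it. The press at the thumb plate rises to 8 to 12 N, eases at the snap; some 5 mm lower the bar stops hard on the pin. Over 40 N bends it.
- hook_b: The same for clamp b.
- regulator: Loose steel regulator bowl standing upright, 60 mm diameter, 90 mm high, origin at its underside; bystander beside the stand.
- coupling: Loose dark steel ring coupling, 44 mm diameter, 40 mm high, origin at its underside; bystander beside the stand.
Things that resemble listed ones, but are neither listed nor needed, are in the scene too. Leave any orange or red look-alike of the filter alone.

How it is judged (in metres and radians):
On the way, in this order (a step that is already met when the one before it is completed fails the run):
1. the filter is pushed fully home in its cradle (centre within 6 mm of the home point) ((distance between filter and home_a below 0.006 m or distance between filter and home_b below 0.006 m)), for 0.2 s.
2. with the filter home, the clamp of its cradle is down and the other clamp is still up (((distance between filter and home_a below 0.006 m and value of joint clamp_a below 0.18 rad and value of joint clamp_b above 0.8 rad) or (distance between filter and home_b below 0.006 m and value of joint clamp_b below 0.18 rad and value of joint clamp_a above 0.8 rad))), for 0.2 s.
At the end, for the whole second after the job is handed in: The filter's centre is within 6 mm of the home point of its cradle and at rest, that cradle's clamp stays shut by itself (joint below 0.18 rad, not moving), the other clamp is still up (above 0.8 rad) and the pipe is within 20 mm of where it lay (((distance between filter and home_a below 0.006 m and value of joint clamp_a below 0.18 rad and value of joint clamp_b above 0.8 rad and velocity of joint clamp_a between -0.1 and 0.1 rad/s) or (distance between filter and home_b below 0.006 m and value of joint clamp_b below 0.18 rad and value of joint clamp_a above 0.8 rad and velocity of joint clamp_b between -0.1 and 0.1 rad/s)) and linear speed of filter below 0.02 m/s and distance of pipe from where it was at the start of the episode below 0.02 m); the robot touches nothing.
It fails at once if a bystander (regulator, coupling) or the pipe is moved by more than 20 mm (distance of any of regulator, coupling, pipe from where it was at the start of the episode above 0.02 m).
It fails at once if a clamp is forced: the fingers press on it with more than 40 N (contact force between the fingers and clamp_a above 40 N or contact force between the fingers and clamp_b above 40 N).
It fails at once if the filter is lifted out of its cradle (more than 25 mm) (height (world z) of filter above 0.075 m).
It also fails if it takes over 51 s, if anything falls off the work surface, if the arm or the gripper's body presses on something with over 40 N, if the wrist force passes 120 N, or if a joint passes its speed limit or range.

## Working session

There is one attempt and no reset: what is moved stays moved. The work goes in short steps, Python scripts to look and compute and a tool call to move; the robot and the scene stay as the last step left them, time stands still between calls to the robot, and variables do not carry over. Pictures are saved under pics/ and viewed, at most 10 in all, crops included, and the job is handed in when it is done.

Besides the shell and the picture viewer there is one more tool, called after "Call:" as name(argument=value, ...), one argument or row to a line, values as JSON. move_arm: Moves the arm, as the interface text tells. Its arguments: {"type":"object","properties":{"motion":{"type":"array"}},"required":["motion"]}

```bash
mkdir -p pics
cat > h.py <<'E'
import numpy as np, cv2
from plant import ctrl
def snap(n,f):
    s=ctrl.snapshot(n); cv2.imwrite(f'pics/{f}.png',s['color']); np.savez(f'{n}.npz',**s); return s
def load(n): return np.load(f'{n}.npz')
def ray(s,u,v):
    K=s['camera_matrix'];T=s['cam_to_world']
    d=np.linalg.inv(K)@[u,v,1]; d=T[:3,:3]@[d[0],-d[1],-d[2]]
    return T[:3,3],d
def onz(s,u,v,z):
    o,d=ray(s,u,v); return o+d*(z-o[2])/d[2]
def proj(s,p):
    T=np.linalg.inv(s['cam_to_world']);c=T[:3,:3]@p+T[:3,3]
    q=s['camera_matrix']@[c[0],-c[1],-c[2]]; return q[:2]/q[2]
E
python3 - <<'E'
from h import *
np.set_printoptions(precision=4,suppress=True)
for n in('top','scene'):
    s=snap(n,n+'0'); print({k:v for k,v in s.items() if k!='color'})
print(ctrl.get_obs())
E
```

```text
{'camera_matrix': array([[472.47  ,   0.    , 312.966 ],
       [  0.    , 472.47  , 195.3733],
       [  0.    ,   0.    ,   1.    ]]), 'cam_to_world': array([[ 0.0146,  0.9931, -0.116 ,  0.406 ],
       [-0.9999,  0.0148,  0.0004,  0.0619],
       [ 0.0021,  0.116 ,  0.9933,  1.136 ],
       [ 0.    ,  0.    ,  0.    ,  1.    ]])}
{'camera_matrix': array([[488.235 ,   0.    , 317.0282],
       [  0.    , 488.235 , 192.8984],
       [  0.    ,   0.    ,   1.    ]]), 'cam_to_world': array([[ 0.7248, -0.3957,  0.564 ,  1.1683],
       [ 0.6888,  0.3988, -0.6054, -0.6259],
       [ 0.0146,  0.8272,  0.5617,  0.7193],
       [ 0.    ,  0.    ,  0.    ,  1.    ]])}
{'clock': 0.1, 'joint_pos': array([-48.9828,  20.5881,   0.6397,  -0.0162, -70.1365, -16.5052]), 'qvel': array([-0.0711, -0.1093,  0.1742,  0.1786, -0.0563, -0.0146]), 'tau': array([ -0.0015, -58.4162,  29.3753,   7.0156,   0.0102,  -0.    ]), 'tool_pos': array([ 0.2798, -0.6138,  0.2447]), 'orientation': array([ 179.9143,   -0.0095, -155.4935]), 'force': array([-0.4338,  0.6814,  1.2454]), 'moment': array([-0.0151,  0.0231, -0.0208]), 'gripper_force': 0.0, 'opening': 0.0877021870813151}
```

View pics/top0.png

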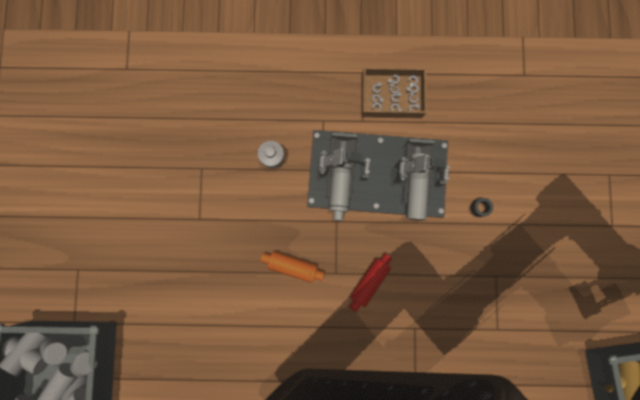

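View pics/scene0.png

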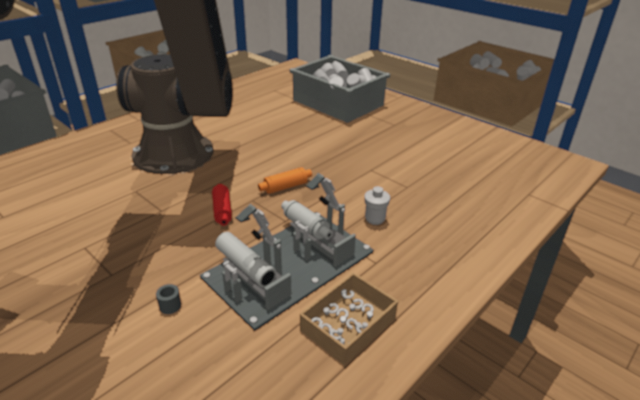

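The top view shows the filter (thin stub at near end, px ~338,215) in the left cradle, which is a (+y). The pipe is in the right cradle (~418,200). The regulator is at (271,154), the coupling at (482,207), and the plate spans about (308..448, 130..217).

Run:
```python
from h import *
np.set_printoptions(precision=4,suppress=True)
s=load('top'); im=s['color']
c=cv2.resize(im[120:230,250:460],None,fx=3.8,fy=3.8,interpolation=cv2.INTER_CUBIC); cv2.imwrite('pics/c1.png',c)
hsv=cv2.cvtColor(im,cv2.COLOR_BGR2HSV)
m=((hsv[...,1]<90)&(hsv[...,2]<255)).astype(np.uint8); m[:, :295]=0; m[:,460:]=0; m[:124]=0; m[225:]=0
m=cv2.morphologyEx(m,cv2.MORPH_OPEN,np.ones((3,3)))
cs,_=cv2.findContours(m,0,2); k=max(cs,key=cv2.contourArea)
print(cv2.contourArea(k))
P=np.array([onz(s,u,v,.01)[:2] for u,v in k[:,0]],dtype=np.float32)
r=cv2.minAreaRect(P); print(r, cv2.boxPoints(r))
```

```text
10583.5
((0.5805546045303345, -0.09619408845901489), (0.3358175754547119, 0.2167782187461853), 86.15250396728516) [[ 0.4611 -0.2565]
 [ 0.6774 -0.271 ]
 [ 0.7     0.0641]
 [ 0.4837  0.0786]]
```

View pics/c1.png

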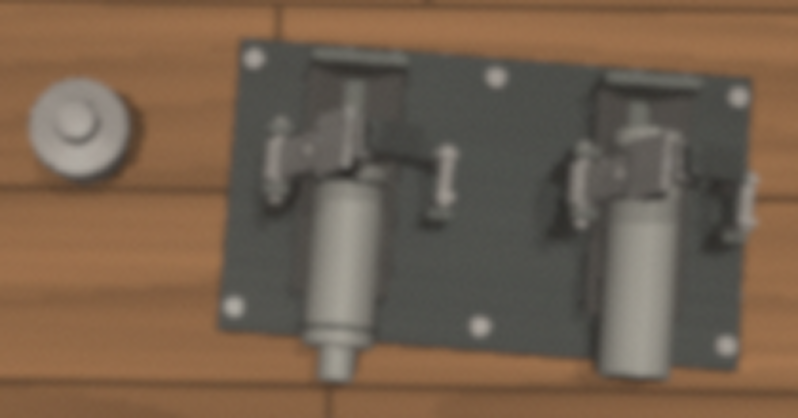

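The crop shows plate corners near (240,38), (750,77), (737,370), (219,329), the filter's near stub end at (336,381) and its body axis along (347,190)-(338,340). Bolts show clearly at six places.

```bash
cat >> h.py <<'E'
def stand():
    s=load('top')
    f=lambda x,y,z: onz(s,(x+.5)/3.8-.5+250,(y+.5)/3.8-.5+120,z)
    C=np.array([f(*p,.01)[:2] for p in [(240,38),(750,77),(737,370),(219,329)]])
    M=np.array([[115,165],[115,-165],[-75,-165],[-75,165]])/1000
    mc,mm=C.mean(0),M.mean(0)
    H=(M-mm).T@(C-mc);th=np.arctan2(H[0,1]-H[1,0],H[0,0]+H[1,1])
    R=np.array([[np.cos(th),-np.sin(th)],[np.sin(th),np.cos(th)]])
    o=mc-R@mm
    return o,R,np.degrees(th),C,f
E
python3 - <<'E'
from h import *
np.set_printoptions(precision=4,suppress=True)
o,R,th,C,f=stand(); print(o,th); print((C-o)@R)
B=np.array([f(*p,.012)[:2] for p in [(254,58),(496,77),(738,97),(234,306),(480,326),(726,345)]]); print('bolts',(B-o)@R)
for n,p,z in [('stub end',(336,381),.055),('drumnear',(338,342),.06),('drum axis',(347,200),.072),('drum axis2',(340,320),.072),('stopL',(313,52),.066),('stopR',(407,60),.066),('pipe',(633,378),.06),('hingeax',(274,160),.1),('catch',(445,180),.08),('thumb ctr',(342,132),.14),('reg',(79,130),.09)]:
    q=f(*p,z)[:2]; print(n,q,(q-o)@R)
for y in(.09,-.09): print('home',o+R@[.015,y])
# check scene projection
s=load('scene')
for p in [(.015,.09,.05),(.115,.165,.01),(.115,-.165,.01),(-.075,-.165,.01),(.09,.12,.066),(.09,.06,.066)]: print(p,proj(s,np.r_[o+R@np.array(p[:2]),p[2]]))
sc=cv2.resize(s['color'][160:330,190:390],None,fx=3.5,fy=3.5,interpolation=cv2.INTER_CUBIC); cv2.imwrite('pics/c2.png',sc)
E
```

```text
[ 0.5747 -0.0925] -3.5767510041097985
[[ 0.1142  0.1642]
 [ 0.1141 -0.1635]
 [-0.0745 -0.1636]
 [-0.0738  0.1629]]
bolts [[ 0.1013  0.1542]
 [ 0.1009 -0.001 ]
 [ 0.0999 -0.1559]
 [-0.0588  0.1546]
 [-0.0594 -0.0006]
 [-0.0595 -0.1555]]
stub end [0.4765 0.0032] [-0.1039  0.0894]
drumnear [0.4997 0.0024] [-0.0807  0.0901]
drum axis [ 0.5842 -0.0016] [0.0039 0.0914]
drum axis2 [0.5118 0.002 ] [-0.0686  0.0905]
stopL [0.6763 0.0195] [0.0944 0.1181]
stopR [ 0.6721 -0.0378] [0.0939 0.0607]
pipe [ 0.4807 -0.1748] [-0.0887 -0.088 ]
hingeax [0.6026 0.043 ] [0.0195 0.1371]
catch [ 0.5959 -0.0595] [0.0191 0.0343]
thumb ctr [0.6117 0.0056] [0.0308 0.1003]
reg [0.6208 0.1586] [0.0304 0.2535]
home [ 0.5952 -0.0036]
home [ 0.584  -0.1833]
(0.015, 0.09, 0.05) [318.6055 228.6073]
(0.115, 0.165, 0.01) [373.8885 249.7024]
(0.115, -0.165, 0.01) [253.6656 328.997 ]
(-0.075, -0.165, 0.01) [198.1828 274.9096]
(0.09, 0.12, 0.066) [353.0847 233.1924]
(0.09, 0.06, 0.066) [332.9468 245.4474]
```

View pics/c2.png

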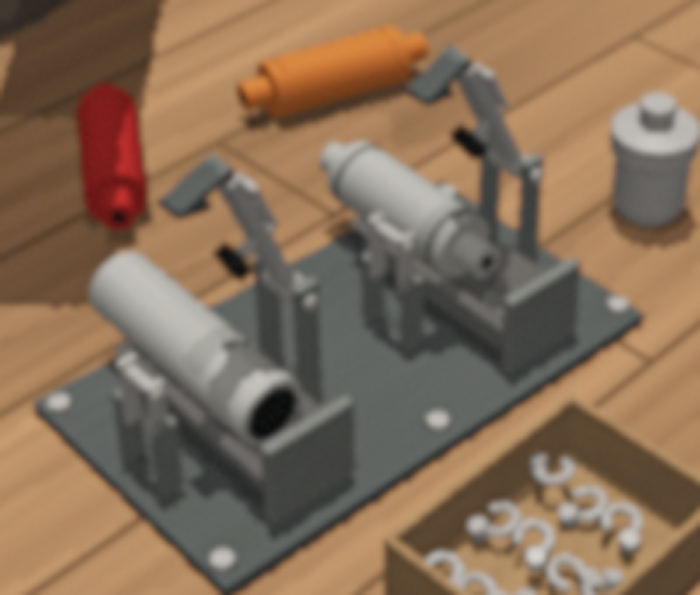

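```bash
cat >> h.py <<'E'
from scipy.spatial.transform import Rotation as Ro
def go(x,y,z,yaw_s):
    """stand-frame TCP target in mm, tool x at yaw_s from stand x -> tool shift mm, rotvec deg"""
    o,R,th,_,_=stand(); b=ctrl.get_obs()
    A=Ro.from_euler('xyz',b['orientation'],degrees=True)
    t=np.r_[o+R@np.array([x,y])/1e3,z/1e3]
    T=Ro.from_euler('xyz',[180,0,th+yaw_s],degrees=True)
    print(np.round(A.inv().apply(t-b['tool_pos'])*1e3,1),np.round((A.inv()*T).as_rotvec(degrees=True),1))
def st():
    o,R,th,_,_=stand(); b=ctrl.get_obs()
    print('t',b['clock'],'stand',np.round(np.r_[(b['tool_pos'][:2]-o)@R,b['tool_pos'][2]]*1e3,1),'F',np.round(np.r_[b['force'][:2]@R,b['force'][2]],1),'rpy',np.round(b['orientation'],1))
E
python3 -c "
from h import *
st();go(-135,90,230,180)"
```

```text
t 0.1 stand [-261.7 -538.7  244.7] F [-0.5  0.7  1.2] rpy [ 179.9   -0.  -155.5]
[-407.8  495.    15.4] [ 0.1 -0.  28.1]
```

Call:
move_arm(
  motion=[
    [[-408,495,15],[0,0,28],1],
    [[-408,495,15],[0,0,28],1],
    [[-408,495,15],[0,0,28],1],
    [[-408,495,15],[0,0,28],1],
    [[-408,495,15],[0,0,28],1],
    [[-408,495,15],[0,0,28],1],
    [[-408,495,15],[0,0,28],1],
    [[-408,495,15],[0,0,28],1],
    [[-408,495,15],[0,0,28],1],
    [[-408,495,15],[0,0,28],1],
  ],
)

```text
clock: 0.93
tool_pos: [0.3865, -0.214, 0.2359]
orientation: [180.0, 0.0, 176.5]
force: [1.9, -0.4, 0.7]
opening: 0.0266
gripper_force: 0.0
```

```bash
python3 -c "
from h import *
st();go(-135,90,230,180)"
```

```text
t 0.9333 stand [-180.2 -133.   235.9] F [ 1.9 -0.3  0.7] rpy [180.    0.  176.5]
[-45.5 222.9   5.9] [0.  0.  0.1]
```

Call:
move_arm(
  motion=[
    [[-45,215,5],[0,0,0],1],
    [[-45,215,5],[0,0,0],1],
    [[-45,215,5],[0,0,0],1],
    [[-45,215,5],[0,0,0],1],
    [[-45,215,5],[0,0,0],1],
    [[-45,215,5],[0,0,0],1],
    [[-45,215,5],[0,0,0],1],
    [[-45,215,5],[0,0,0],1],
  ],
)

```text
clock: 1.6
tool_pos: [0.4445, -0.0035, 0.2306]
orientation: [-180.0, -0.1, 176.6]
force: [0.6, 0.2, -1.1]
opening: 0.0004
gripper_force: 0.0
```

```bash
python3 -c "
from h import *
st();go(-135,90,55,180)"
```

```text
t 1.6 stand [-135.5   80.8  230.6] F [ 0.6  0.2 -1.1] rpy [-1.800e+02 -1.000e-01  1.766e+02]
[ -0.7   9.3 175.6] [-0.  -0.1  0.2]
```

Call:
move_arm(
  motion=[
    [[0,9,30],[0,0,0],1],
    [[0,9,65],[0,0,0],1],
    [[0,9,100],[0,0,0],1],
    [[0,9,135],[0,0,0],1],
    [[0,9,160],[0,0,0],1],
    [[0,9,175],[0,0,0],1],
    [[0,9,175],[0,0,0],1],
    [[0,9,175],[0,0,0],1],
  ],
)

```text
clock: 2.27
tool_pos: [0.4447, 0.0036, 0.0557]
orientation: [-179.9, -0.1, 176.4]
force: [0.6, -0.3, 0.8]
opening: 0.0004
gripper_force: 0.0
```

```bash
python3 -c "
from h import *
st();go(-70,90,55,180);snap('scene','s1')"
```

```text
t 2.2667 stand [-135.7   87.9   55.7] F [ 0.6 -0.3  0.8] rpy [-1.799e+02 -1.000e-01  1.764e+02]
[-65.7   2.1   0.5] [-0.1 -0.1  0. ]
```

View pics/s1.png

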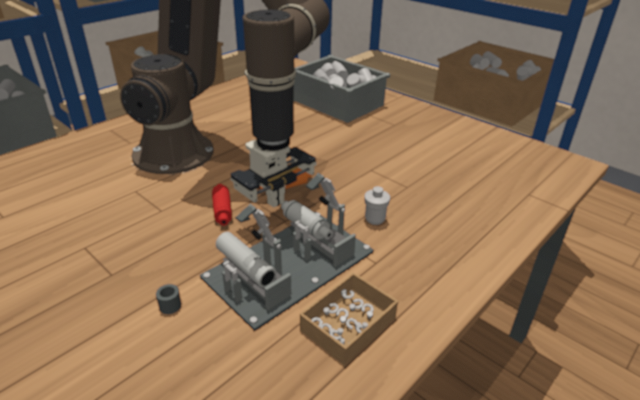

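The gripper stands in front of the filter's near end (around 285,200), aligned with the cradle and clear of the clamp. Now the push.

Call:
move_arm(
  motion=[
    [[-6,2,0],[0,0,0],1],
    [[-12,2,0],[0,0,0],1],
    [[-17,2,0],[0,0,0],1],
    [[-20,2,0],[0,0,0],1],
    [[-23,2,0],[0,0,0],1],
    [[-26,2,0],[0,0,0],1],
    [[-29,2,0],[0,0,0],1],
    [[-32,2,0],[0,0,0],1],
    [[-35,2,0],[0,0,0],1],
    [[-38,2,0],[0,0,0],1],
  ],
)

```text
clock: 3.15
tool_pos: [0.483, 0.0045, 0.0559]
orientation: [-180.0, -0.1, 176.5]
force: [-4.8, -0.4, 1.6]
opening: 0.0005
gripper_force: 2.2
```

```bash
python3 -c "
from h import *
st();go(-70,90,55,180)"
```

```text
t 3.15 stand [-97.5  91.1  55.9] F [-4.8 -0.7  1.6] rpy [-1.800e+02 -1.000e-01  1.765e+02]
[-27.5  -1.1   0.8] [-0.  -0.1  0.1]
```

Pushing with about 5 N, so I continue.

Call:
move_arm(
  motion=[
    [[-3,0,0],[0,0,0],1],
    [[-6,0,0],[0,0,0],1],
    [[-9,0,0],[0,0,0],1],
    [[-12,0,0],[0,0,0],1],
    [[-15,0,0],[0,0,0],1],
    [[-17,0,0],[0,0,0],1],
    [[-19,0,0],[0,0,0],1],
    [[-21,0,0],[0,0,0],1],
    [[-22,0,0],[0,0,0],1],
    [[-23,0,0],[0,0,0],1],
  ],
)

```text
clock: 3.98
tool_pos: [0.5063, 0.0031, 0.0559]
orientation: [-180.0, -0.0, 176.5]
force: [-4.2, -0.9, 0.6]
opening: 0.0003
gripper_force: 2.0
```

Call:
move_arm(
  motion=[
    [[-0.5,0,0],[0,0,0],1],
    [[-1,0,0],[0,0,0],1],
    [[-1.5,0,0],[0,0,0],1],
    [[-2,0,0],[0,0,0],1],
  ],
)

```text
clock: 4.32
tool_pos: [0.5082, 0.003, 0.0559]
orientation: [-180.0, -0.0, 176.5]
force: [-4.0, -2.1, 0.3]
opening: 0.0004
gripper_force: 2.0
```

```bash
python3 -c "
from h import *
st()"
```

```text
t 4.3167 stand [-72.2  91.2  55.9] F [-3.9 -2.3  0.3] rpy [-180.    -0.   176.5]
```

Call:
move_arm(
  motion=[
    [[-0.5,0,0],[0,0,0],1],
    [[-1,0,0],[0,0,0],1],
    [[-1.5,0,0],[0,0,0],1],
    [[-2,0,0],[0,0,0],1],
    [[-2.5,0,0],[0,0,0],1],
  ],
)

```text
clock: 4.73
tool_pos: [0.5084, 0.0028, 0.0557]
orientation: [-180.0, -0.2, 176.5]
force: [-14.5, 4.1, 9.7]
opening: 0.0003
gripper_force: 7.3
```

Call:
move_arm(
  motion=[
    [[-0.5,0,0],[0,0,0],1],
    [[-1,0,0],[0,0,0],1],
  ],
)

```text
clock: 4.9
tool_pos: [0.5084, 0.0027, 0.0555]
orientation: [-180.0, -0.3, 176.5]
force: [-17.6, 5.3, 11.5]
opening: 0.0007
gripper_force: 8.9
```

Contact is hard: the force rises with no motion, within about 2 mm of the expected stop position. Back off and lift, turning 90° for the press.

Call:
move_arm(
  motion=[
    [[2,0,0],[0,0,0],1],
    [[5,0,0],[0,0,0],1],
    [[20,0,0],[0,0,0],1],
    [[45,0,0],[0,0,0],1],
    [[60,0,-30],[0,0,0],1],
    [[60,0,-70],[0,0,0],1],
    [[60,0,-110],[0,0,0],1],
    [[60,0,-150],[0,0,0],1],
    [[60,0,-190],[0,0,0],1],
    [[60,0,-190],[0,0,0],1],
  ],
)

```text
clock: 5.73
tool_pos: [0.4569, 0.0078, 0.255]
orientation: [179.7, 0.9, 176.6]
force: [2.2, 0.3, 1.0]
opening: 0.0004
gripper_force: 0.0
```

Run:
```python
from h import *
np.set_printoptions(precision=1,suppress=True)
st();snap('scene','s2');t=snap('top','t2')
s=load('scene')
sc=np.hstack([cv2.resize(s['color'][160:290,260:360],(400,520),interpolation=cv2.INTER_CUBIC),cv2.resize(t['color'][110:240,300:400],(400,520),interpolation=cv2.INTER_CUBIC)]); cv2.imwrite('pics/c3.png',sc)
o,R,th,_,_=stand()
for a in(1.,1.15,1.3):
  for r,h in((78,8),(61,8),(95,8)):
    y=135-r*np.cos(a)+h*np.sin(a);z=92+r*np.sin(a)+h*np.cos(a)
    P=np.r_[o+R@np.array([.02,y/1e3]),z/1e3]; print(a,r,y,z,(proj(s,P)-[260,160])*4,(proj(t,P)-[300,110])*4+[400,0])
print('home ends',[ (proj(s,np.r_[o+R@np.array([x/1e3,.09]),.05])-[260,160])*4 for x in(-60,90)])
```

```text
t 5.7333 stand [-123.8   92.8  255. ] F [2.1 0.4 1. ] rpy [179.7   0.9 176.6]
1.0 78 99.58818802074826 161.95715526196102 [258. 102.] [560.8 189.3]
1.0 61 108.77332722050666 147.6521485202268 [270.  118.3] [541.9 193.3]
1.0 95 90.4030488209899 176.26216200369527 [245.7  85.2] [580.2 185.3]
1.15 78 110.44009113311989 166.4634868673939 [273.3  87.1] [540.5 186.1]
1.15 61 117.38437762815056 150.94649988296504 [281.9 107.1] [526.  190.8]
1.15 95 103.49580463808923 181.98047385182275 [264.4  66.7] [555.5 181.1]
1.3 78 121.84355685061973 169.29752909153774 [289.1  74.8] [518.9 183.3]
1.3 61 126.39103693723771 152.91703993944546 [294.2  97.8] [509.2 188.8]
1.3 95 117.29607676400175 185.67801824363002 [283.8  51.2] [529.  177.6]
home ends [array([145.3, 213.8]), array([331.4, 340.3])]
```

View pics/c3.png

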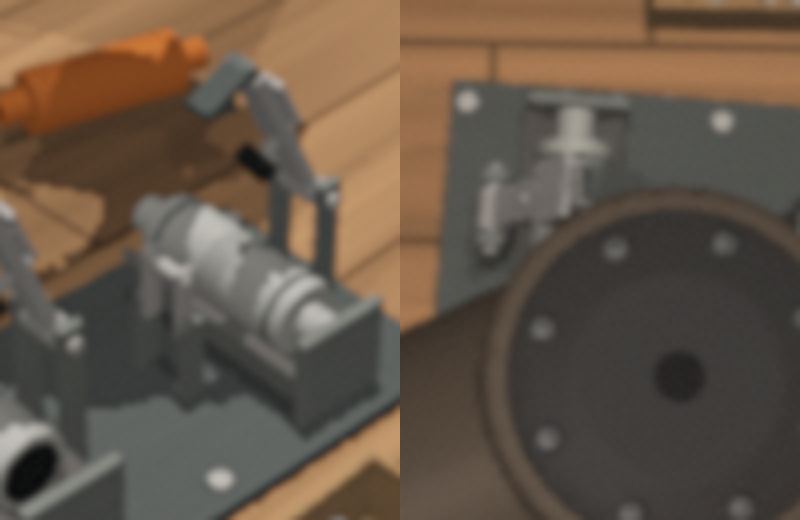

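Run:
```python
from h import *
np.set_printoptions(precision=0,suppress=True)
s=load('scene');t=load('top');o,R,th,_,_=stand()
for a in(1.,1.1,1.2,1.3):
  print(a)
  for n,x,r,h in(('hinge',20,0,0),('pivot',20,100,0),('hooktip',20,100,-36),('barend',31,103,4),('pad?',20,45,-15),('thumbA',37,95,8),('thumbB',37,61,8),('thumbC',3,95,8)):
    y=135-r*np.cos(a)+h*np.sin(a);z=92+r*np.sin(a)+h*np.cos(a)
    P=np.r_[o+R@np.array([x/1e3,y/1e3]),z/1e3]; print(n,(proj(s,P)-[260,160])*4,(proj(t,P)-[300,110])*4+[400,0])
go(20,135,250,90); go(20,135,250,-90)
```

```text
1.0
hinge [302. 185.] [490. 209.]
pivot [232.  92.] [598. 187.]
hooktip [188. 146.] [653. 198.]
barend [250.  92.] [597. 164.]
pad? [254. 166.] [559. 204.]
thumbA [269.  99.] [582. 153.]
thumbB [293. 132.] [544. 162.]
thumbC [223.  72.] [578. 218.]
1.1
hinge [302. 185.] [490. 209.]
pivot [245.  78.] [582. 183.]
hooktip [198. 128.] [641. 194.]
barend [263.  77.] [580. 160.]
pad? [259. 159.] [554. 202.]
thumbA [281.  86.] [566. 150.]
thumbB [301. 124.] [534. 160.]
thumbC [236.  59.] [562. 215.]
1.2
hinge [302. 185.] [490. 209.]
pivot [258.  65.] [565. 181.]
hooktip [209. 110.] [628. 191.]
barend [277.  64.] [562. 157.]
pad? [264. 151.] [548. 201.]
thumbA [294.  74.] [549. 147.]
thumbB [309. 117.] [523. 159.]
thumbC [248.  48.] [544. 212.]
1.3
hinge [302. 185.] [490. 209.]
pivot [271.  53.] [547. 178.]
hooktip [222.  93.] [613. 187.]
barend [291.  53.] [543. 155.]
pad? [269. 144.] [541. 199.]
thumbA [307.  64.] [531. 145.]
thumbB [317. 111.] [512. 157.]
thumbC [261.  38.] [527. 210.]
[-147.   42.   -0.] [ 0.  0. 90.]
[-147.   42.   -0.] [ -0.   0. -90.]
```

The filter is seated against the stop plate (stub at 320,325 in the crop), and clamp a stands up at about 1.1 rad. Its thumb plate is on the far (+y) face of the bar, which matches the projections.

Call:
move_arm(
  motion=[
    [[-35,42,0],[0,0,-7],1],
    [[-70,42,0],[0,0,-14],1],
    [[-105,42,0],[0,0,-21],1],
    [[-140,42,0],[0,0,-28],1],
    [[-147,42,0],[0,0,-35],1],
    [[-147,42,0],[0,0,-42],1],
    [[-147,42,0],[0,0,-49],1],
    [[-147,42,0],[0,0,-56],1],
    [[-147,42,0],[0,0,-63],1],
    [[-147,42,0],[0,0,-70],1],
  ],
)

```text
clock: 6.67
tool_pos: [0.6014, 0.0396, 0.2443]
orientation: [180.0, -0.0, -113.1]
force: [-0.2, -0.3, -0.9]
opening: 0.0004
gripper_force: 0.0
```

```bash
python3 -c "
from h import *
st();go(20,135,250,-90)"
```

```text
t 6.6667 stand [ 18.4 133.6 244.3] F [-0.2 -0.4 -0.9] rpy [ 180.    -0.  -113.1]
[-1.9 -1.  -5.7] [  0.1  -0.  -19.6]
```

Call:
move_arm(
  motion=[
    [[-2,-1,0],[0,0,-7],1],
    [[-2,-1,0],[0,0,-14],1],
    [[-2,-1,0],[0,0,-19.5],1],
    [[-2,-1,20],[0,0,-19.5],1],
    [[-2,-1,40],[0,0,-19.5],1],
    [[-2,-1,60],[0,0,-19.5],1],
    [[-2,-1,60],[0,0,-19.5],1],
    [[-2,-1,60],[0,0,-19.5],1],
  ],
)

```text
clock: 7.33
tool_pos: [0.6024, 0.0407, 0.1844]
orientation: [179.8, -0.1, -94.0]
force: [0.4, 0.5, 2.0]
opening: 0.0001
gripper_force: 0.0
```

Run:
```python
from h import *
np.set_printoptions(precision=1,suppress=True)
st();go(20,135,184,-90)
for a in np.arange(1.15,-.11,-.05):
    y=135-82*np.cos(a)+8*np.sin(a);z=92+82*np.sin(a)+8*np.cos(a); print('%.2f tcp y %.1f z %.1f'%(a,y+9.5,z+19))
```

```text
t 7.3333 stand [ 19.4 134.7 184.4] F [0.3 0.5 2. ] rpy [179.8  -0.1 -94. ]
[-0.3 -0.6  0.4] [ 0.2 -0.1 -0.4]
1.15 tcp y 118.3 z 189.1
1.10 tcp y 114.4 z 187.7
1.05 tcp y 110.6 z 186.1
1.00 tcp y 106.9 z 184.3
0.95 tcp y 103.3 z 182.4
0.90 tcp y 99.8 z 180.2
0.85 tcp y 96.4 z 177.9
0.80 tcp y 93.1 z 175.4
0.75 tcp y 90.0 z 172.7
0.70 tcp y 86.9 z 169.9
0.65 tcp y 84.1 z 167.0
0.60 tcp y 81.3 z 163.9
0.55 tcp y 78.8 z 160.7
0.50 tcp y 76.4 z 157.3
0.45 tcp y 74.1 z 153.9
0.40 tcp y 72.1 z 150.3
0.35 tcp y 70.2 z 146.6
0.30 tcp y 68.5 z 142.9
0.25 tcp y 67.0 z 139.0
0.20 tcp y 65.7 z 135.1
0.15 tcp y 64.6 z 131.2
0.10 tcp y 63.7 z 127.1
0.05 tcp y 63.0 z 123.1
-0.00 tcp y 62.5 z 119.0
-0.05 tcp y 62.2 z 114.9
-0.10 tcp y 62.1 z 110.8
```

Call:
move_arm(
  motion=[
    [[10,0,0],[0,0,0],1],
    [[14,0,0],[0,0,0],1],
    [[18,0,0],[0,0,0],1],
    [[21,0,0],[0,0,0],1],
    [[24,0,0],[0,0,0],1],
    [[28,0,0],[0,0,0],1],
    [[31,0,2],[0,0,0],1],
    [[35,0,4],[0,0,0],1],
    [[38,0,6],[0,0,0],1],
    [[41,0,9],[0,0,0],1],
  ],
)

```text
clock: 8.17
tool_pos: [0.6002, -0.0003, 0.177]
orientation: [-180.0, -0.0, -94.0]
force: [0.2, -0.2, 1.0]
opening: 0.0003
gripper_force: 0.6
```

```bash
python3 -c "
from h import *
st()"
```

```text
t 8.1667 stand [ 19.8  93.6 177. ] F [ 0.2 -0.2  1. ] rpy [-180.   -0.  -94.]
```

Call:
move_arm(
  motion=[
    [[3.5,0,4],[0,0,0],1],
    [[6.5,0,7],[0,0,0],1],
    [[9.5,0,10],[0,0,0],1],
    [[12,0,13],[0,0,0],1],
    [[15,0,16.5],[0,0,0],1],
    [[17,0,20],[0,0,0],1],
    [[19.5,0,23],[0,0,0],1],
    [[21.5,0,27],[0,0,0],1],
    [[23.5,0,30.5],[0,0,0],1],
    [[25,0,34],[0,0,0],1],
  ],
)

```text
clock: 9.0
tool_pos: [0.5983, -0.025, 0.1426]
orientation: [-180.0, 0.0, -94.0]
force: [-0.4, 0.2, 2.4]
opening: 0.0003
gripper_force: 1.1
```

Run:
```python
from h import *
st();snap('scene','s3')
s=load('scene')
cv2.imwrite('pics/c4.png',cv2.resize(s['color'][140:290,230:380],(600,600),interpolation=cv2.INTER_CUBIC))
```

```text
t 9.0 stand [ 19.4  68.8 142.6] F [-0.4  0.1  2.4] rpy [-180.    0.  -94.]
```

View pics/c4.png

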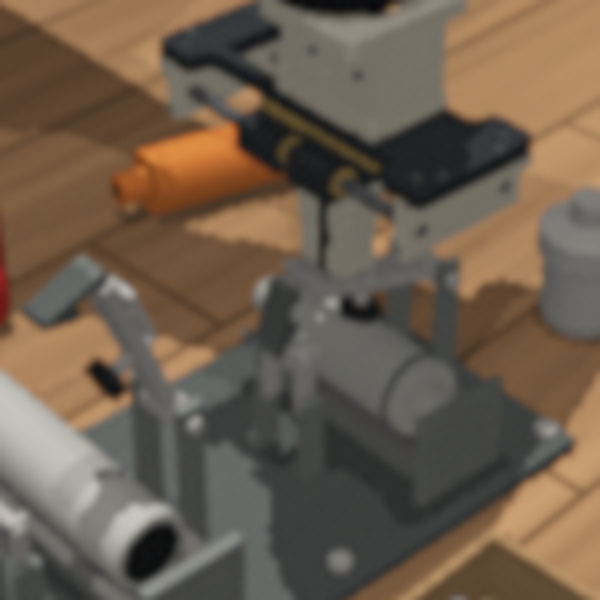

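The fingertips rest on the thumb plate, with the clamp bar nearly level over the filter and the hook (280,300) above the catch post. Now I press in small steps.

Call:
move_arm(
  motion=[
    [[1,0,1.5],[0,0,0],1],
    [[1.5,0,3],[0,0,0],1],
    [[2,0,4.5],[0,0,0],1],
    [[2.5,0,6],[0,0,0],1],
    [[3,0,7.5],[0,0,0],1],
  ],
)

```text
clock: 9.47
tool_pos: [0.5981, -0.0278, 0.1354]
orientation: [-180.0, 0.0, -94.0]
force: [0.6, 1.8, 2.3]
opening: 0.0005
gripper_force: 1.1
```

Call:
move_arm(
  motion=[
    [[0.5,0,1],[0,0,0],1],
    [[0.5,0,2],[0,0,0],1],
    [[1,0,3],[0,0,0],1],
  ],
)

```text
clock: 9.72
tool_pos: [0.5981, -0.0287, 0.1328]
orientation: [-180.0, 0.0, -94.0]
force: [-1.7, 3.5, 6.7]
opening: 0.0003
gripper_force: 3.7
```

Call:
move_arm(
  motion=[
    [[0.5,0,1],[0,0,0],1],
    [[0.5,0,2],[0,0,0],1],
    [[1,0,3],[0,0,0],1],
  ],
)

```text
clock: 9.97
tool_pos: [0.598, -0.0295, 0.1301]
orientation: [-180.0, 0.0, -94.0]
force: [-1.6, 4.0, 5.8]
opening: 0.0003
gripper_force: 3.1
```

Call:
move_arm(
  motion=[
    [[0,0,0.7],[0,0,0],1],
    [[0,0,1.4],[0,0,0],1],
  ],
)

```text
clock: 10.13
tool_pos: [0.598, -0.0297, 0.1285]
orientation: [-180.0, 0.0, -94.0]
force: [-1.8, 2.2, 6.1]
opening: 0.0003
gripper_force: 3.1
```

Call:
move_arm(
  motion=[
    [[0,0,0.7],[0,0,0],1],
    [[0,0,1.4],[0,0,0],1],
  ],
)

```text
clock: 10.3
tool_pos: [0.598, -0.0299, 0.1272]
orientation: [-180.0, -0.0, -94.0]
force: [-1.2, 0.3, 5.7]
opening: 0.0003
gripper_force: 2.8
```

Call:
move_arm(
  motion=[
    [[0,0,0.7],[0,0,0],1],
    [[0,0,1.4],[0,0,0],1],
  ],
)

```text
clock: 10.47
tool_pos: [0.5979, -0.0302, 0.1256]
orientation: [-180.0, -0.0, -94.0]
force: [-1.1, -1.0, 4.1]
opening: 0.0007
gripper_force: 1.9
```

Call:
move_arm(
  motion=[
    [[0,0,0.7],[0,0,0],1],
    [[0,0,1.4],[0,0,0],1],
  ],
)

```text
clock: 10.63
tool_pos: [0.5979, -0.0302, 0.1237]
orientation: [180.0, -0.0, -94.0]
force: [-0.2, -1.9, 3.2]
opening: 0.0005
gripper_force: 2.0
```

Call:
move_arm(
  motion=[
    [[0,0,0.7],[0,0,0],1],
    [[0,0,1.4],[0,0,0],1],
  ],
)

```text
clock: 10.8
tool_pos: [0.5979, -0.0303, 0.1225]
orientation: [180.0, -0.0, -94.0]
force: [-0.9, -2.3, 5.1]
opening: 0.0004
gripper_force: 2.1
```

Call:
move_arm(
  motion=[
    [[0,0,0.7],[0,0,0],1],
    [[0,0,1.4],[0,0,0],1],
  ],
)

```text
clock: 10.97
tool_pos: [0.598, -0.0302, 0.1211]
orientation: [-180.0, -0.0, -94.0]
force: [-1.1, -3.8, 4.5]
opening: 0.0009
gripper_force: 2.4
```

Call:
move_arm(
  motion=[
    [[0,0,0.5],[0,0,0],1],
    [[0,0,1],[0,0,0],1],
  ],
)

```text
clock: 11.13
tool_pos: [0.598, -0.03, 0.1201]
orientation: [-180.0, -0.0, -94.0]
force: [-0.5, -3.4, 5.3]
opening: 0.0007
gripper_force: 2.5
```

Call:
move_arm(
  motion=[
    [[0,0,0.5],[0,0,0],1],
    [[0,0,1],[0,0,0],1],
  ],
)

```text
clock: 11.3
tool_pos: [0.598, -0.03, 0.1198]
orientation: [-180.0, -0.0, -94.0]
force: [-4.3, -3.9, 14.5]
opening: 0.0006
gripper_force: 7.1
```

Call:
move_arm(
  motion=[
    [[0,0,0.5],[0,0,0],1],
    [[0,0,1],[0,0,0],1],
  ],
)

```text
clock: 11.47
tool_pos: [0.5981, -0.0301, 0.1197]
orientation: [-180.0, -0.0, -93.9]
force: [-7.6, -1.9, 21.5]
opening: 0.0002
gripper_force: 10.5
```

Call:
move_arm(
  motion=[
    [[0,0,0.5],[0,0,0],1],
    [[0,0,1],[0,0,0],1],
  ],
)

```text
clock: 11.63
tool_pos: [0.5981, -0.0301, 0.1196]
orientation: [-179.9, -0.0, -93.9]
force: [-9.6, -1.3, 28.9]
opening: -0.0001
gripper_force: 14.0
```

That is the hard stop, so the snap should be behind us. I release slowly and see whether the bar follows.

Call:
move_arm(
  motion=[
    [[0,0,-1.5],[0,0,0],1],
    [[0,0,-3],[0,0,0],1],
    [[0,0,-5],[0,0,0],1],
    [[0,0,-7],[0,0,0],1],
    [[0,0,-10],[0,0,0],1],
    [[0,0,-14],[0,0,0],1],
  ],
)

```text
clock: 12.13
tool_pos: [0.5974, -0.0297, 0.1305]
orientation: [179.9, 0.0, -94.0]
force: [0.2, -0.3, 0.3]
opening: 0.0007
gripper_force: 0.0
```

Call:
move_arm(
  motion=[
    [[0,0,-15],[0,0,0],1],
    [[0,0,-40],[0,0,0],1],
    [[0,0,-75],[0,0,0],1],
    [[0,0,-110],[0,0,0],1],
    [[40,0,-150],[0,0,0],1],
    [[40,0,-150],[0,0,0],1],
    [[40,0,-150],[0,0,0],1],
    [[40,0,-150],[0,0,0],1],
  ],
)

```text
clock: 12.8
tool_pos: [0.5949, -0.0701, 0.2812]
orientation: [-180.0, 0.1, -94.1]
force: [0.1, 0.4, -0.9]
opening: 0.0005
gripper_force: 0.0
```

Run:
```python
from h import *
st();snap('scene','s4')
s=load('scene')
cv2.imwrite('pics/c5.png',cv2.resize(s['color'][140:290,230:380],(600,600),interpolation=cv2.INTER_CUBIC))
o,R,th,_,_=stand()
for n,x,r,h in(('hinge',20,0,0),('pivot',20,100,0),('thumb',20,78,8)):
  for a in(0,.1): print(n,a,(proj(s,np.r_[o+R@np.array([x,135-r*np.cos(a)+h*np.sin(a)])/1e3,(92+r*np.sin(a)+h*np.cos(a))/1e3])-[230,140])*4)
```

```text
t 12.8 stand [ 18.8  23.6 281.2] F [ 0.1  0.4 -0.9] rpy [-1.80e+02  1.00e-01 -9.41e+01]
hinge 0 [421.63420689 264.71890761]
hinge 0.1 [421.63420689 264.71890761]
pivot 0 [285.17264026 339.31819244]
pivot 0.1 [285.82951296 323.70211121]
thumb 0 [316.57155563 310.08648393]
thumb 0.1 [318.33810751 297.35003346]
```

View pics/c5.png

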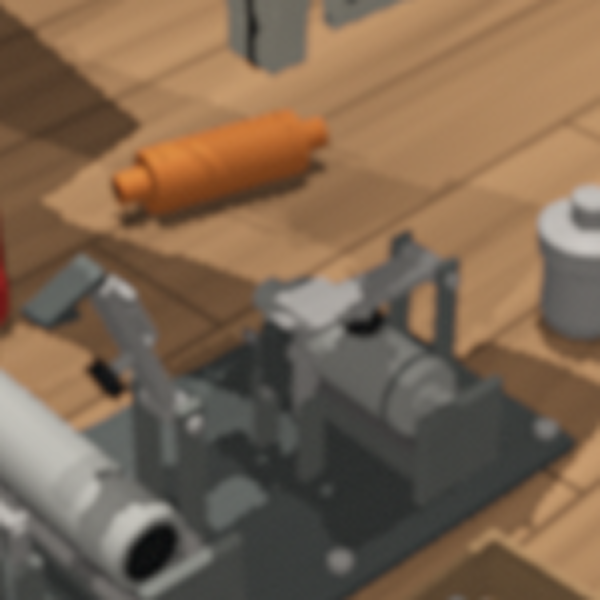

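The clamp stays level with the arm clear: its thumb plate is at (315,303), which is about 0.05 rad. The filter is against its stop and the other clamp is still up. Handing in.

```bash
python3 -c "
from plant import ctrl
print(ctrl.close_job())"
```

```text
the job is handed in; nothing more can be done
None
```

I pushed the filter home in cradle a and latched clamp a. It stayed shut after release, clamp b stayed up, and the pipe and bystanders were not touched. I handed the job in after about 13 s on the robot's clock; no verdict came back.

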